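# Tip the old plaster casts into the waste tub and stack the bin

### The job

Draw the bin that holds the three old plaster casts out of the storage rack, set it down flat on the open counter and let go of it. Then take it up afresh with its front free, tip all three casts over its sloping front into the plaster-waste tub, and stack the emptied bin squarely on the other empty bin, facing the same way and fully down on its rims. Leave the lower bin and everything else on the counter where they stand.

Things in the scene. Friction and masses are not known exactly. Their poses are not given: they have to be found in the camera images.
- bin: Grey open-fronted plastic bin with the casts, 0.25 kg (0.54 loaded). Origin: centre of underside; +x to its back wall, -x to its open front, z up. Outside 128 mm wide (y), 76 mm high, x from -87 to +90. Side walls 6 mm thick, back 8 mm. Starts in one of the rack's three bays, front to the robot, back 7 mm from the rack's panel, 3 to 5 mm play beside it: only the handle can be reached there.
- bin_handle (a point): Centre of the bin's bow handle: a level round bar 10 mm thick, 80 mm long along the bin's y, at x = -116, z = 27 mm in the bin's frame, with a 26 mm open gap between it and the front lip. It can be pinched from above. The bin slides out on the counter along its own -x.
- bin_lip (a point): Middle of the bin's front lip (bin frame x = -85, z = 30 mm). The inner floor is at z = 10 mm from x = +82 to -53 mm; from there the front slopes up at 32 degrees to this lip. The side walls are 76 mm high back from x = -30 mm; in front of that they slope down to 36 mm.
- bin_rear_rim (a point): Middle of the top edge of the bin's back wall (bin frame x = +86, z = 76 mm). The wall is plain, upright, 8 mm thick; once clear of the rack it can be pinched from above, one finger inside. Fingers that reach no more than 33 mm below the rim pass over the casts.
- empty_bin: The other bin, empty, same shape, axes and mass, loose on the counter at one side, front towards the robot within 0.35 rad. Under the floor of each bin is a foot 6 mm high (x = -45 to +76, y = -52 to +52 mm) that drops inside the walls of the one below with 6 mm play each side and at the back; stacked, the upper origin is 70 mm straight above the lower one.
- cast1: Plaster cast of a dental arch, cream white, a block 60 x 50 x 32 mm, 95 g; origin at the centre of its underside, z up. The three are alike. They start lying flat in the bin, two side by side at the back and one in front. They slide on the bin's floor when it slopes more than about 16 to 23 degrees, and so leave over the 32 degree front when the bin is tilted past about 60 degrees.
- cast2: Second plaster cast, as cast1.
- cast3: Third plaster cast, as cast1.
- tub: Plaster-waste tub, grey plastic, fixed, to the other side of the counter from the empty bin, with a little rubble at the bottom. Origin: centre of its underside, z up. Inside 200 mm (its x) by 180 mm (its y); the walls rise to z = 110 mm and a collar flares out to a mouth 230 x 210 mm at z = 136 mm.
- rack: Storage rack, steel, fixed at the back of the counter. Origin on the counter at the middle of the front face of its back panel; +x away from the robot. Back panel 430 mm wide, 91 mm high. Dividers 3 mm thick, 70 mm high stand 100 mm forward of it at y = -208, -69, +69 and +208 mm, making three bays 135 mm wide centred on y = -138, 0 and +138 mm.
- side_bin_a: Bin of the same shape that stays in another bay of the rack, holding mixing cartridges (up to 80 mm high). Fixed.
- side_bin_b: Bin of the same shape that stays in another bay, holding steel impression trays (up to 75 mm high). Fixed.
- bowl: Grey rubber mixing bowl, 100 mm across, 60 mm high, between the robot and the rack; bystander. Origin at centre of underside.
- spatula: Plaster spatula lying flat, 190 mm long, nearer the robot; bystander.
- spray: White bottle, 60 mm across, 150 mm high, beside one end of the rack; bystander. Origin at centre of underside.
- jar: Pale translucent jar, 56 mm across, 70 mm high, beside the other end of the rack; bystander. Origin at centre of underside.
- curing_light: Curing light upright in its white charging stand (75 x 55 mm, 200 mm high overall); bystander towards the back on the right. Origin at centre of underside.

How it is judged:
On the way, in this order (a step that is already met when the one before it is completed fails the run):
1. the bin has been drawn at least 60 mm out of its bay and stands flat on the counter, let go (x of bin in the frame of rack below -0.157 m and height (world z) of bin below 0.004 m and angle between bin's own z axis and vertical below 0.04 rad and contact force between the fingers and bin below 0.3 N), for 0.1 s.
2. the bin is tipped front down with its lip over the tub's mouth, the casts still in it (angle between bin's own x axis and vertical below 1.32 rad and x of bin_lip in the frame of tub between -0.125 and 0.125 m and y of bin_lip in the frame of tub between -0.115 and 0.115 m and distance between each of cast1, cast2, cast3 and bin below 0.13 m).
3. all three casts lie in the tub (x of cast1 in the frame of tub between -0.1 and 0.1 m and y of cast1 in the frame of tub between -0.09 and 0.09 m and z of each of cast1, cast2, cast3 in the frame of tub below 0.12 m and x of cast2 in the frame of tub between -0.1 and 0.1 m and y of cast2 in the frame of tub between -0.09 and 0.09 m and x of cast3 in the frame of tub between -0.1 and 0.1 m and y of cast3 in the frame of tub between -0.09 and 0.09 m), for 0.2 s.
At the end, for the whole second after the job is handed in: All three casts lie in the tub, none above 120 mm; the emptied bin stands on the empty bin, facing the same way: within 15 mm in x and 10 mm in y, 65 to 75 mm above it, turned less than 0.12 rad, level within 0.05 rad; bins and casts at rest (all of step 3 and x of bin in the frame of empty_bin between -0.015 and 0.015 m and y of bin in the frame of empty_bin between -0.01 and 0.01 m and z of bin in the frame of empty_bin between 0.065 and 0.075 m and angle between the x axis of bin and the x axis of empty_bin, either way round below 0.12 rad and x of bin_handle in the frame of empty_bin below 0 m and angle between bin's own z axis and vertical below 0.05 rad and linear speed of each of bin, empty_bin, cast1, cast2, cast3 below 0.02 m/s); the robot touches nothing.
It fails at once if a bystander is moved more than 30 mm or tipped (distance of any of bowl, spatula, spray, jar, curing_light from where it was at the start of the episode above 0.03 m or angle between any of spray, jar, curing_light, bowl's own z axis and vertical above 0.5 rad).
It fails at once if the lower, empty bin is shifted more than 30 mm (distance of empty_bin from where it was at the start of the episode above 0.03 m).
It fails at once if a cast is spilt outside on the counter ((height (world z) of cast1 below 0.06 m and distance between cast1 and bin above 0.16 m and horizontal distance between cast1 and tub above 0.15 m) or (height (world z) of cast2 below 0.06 m and distance between cast2 and bin above 0.16 m and horizontal distance between cast2 and tub above 0.15 m) or (height (world z) of cast3 below 0.06 m and distance between cast3 and bin above 0.16 m and horizontal distance between cast3 and tub above 0.15 m)).
It also fails if it takes over 61 s, if anything falls off the work surface, if the arm or the gripper's body presses on something with over 40 N, if the wrist force passes 120 N, or if a joint passes its speed limit or range.

### The arm

A 7-joint arm with a two-finger parallel gripper is mounted at the origin on the work surface. World frame = base frame: x ahead of the robot, y to its left, z up, the work surface at z = 0. Lengths are in m, angles in rad, forces in N, time in s.
With the tool pointing down it reaches from about 0.4 to 0.85 m from the base axis. Payload 10.4 kg.
Tool frame: the origin (TCP) lies between the finger pads; the fingertips stand 14 mm ahead of it and the grasp point (between the pads) lies 5 mm behind it; z points along the fingers, y is the direction in which the jaws open and shut (so a half turn about z gives the same grasp; the last joint's range is limited). The gripper opens to 87 mm and grips with 3 to 60 N. Pads are 19 mm wide; open, the fingers measure 117 mm over their backs; the gripper's body (75 mm by 190 mm) begins 51 mm behind the grasp point.
Start: joints at [-1.346, 0.332, -0.065, 1.46, 0.022, 1.35, -0.088], TCP at [0.153, 0.606, 0.237] pointing down, gripper open.
Joint ranges: [-2.6, 2.6], [-0.5, 2.12], [-1.47, 1.34], [0.16, 2.42], [-1.27, 4.41], [0.06, 2.06], [-2.6, 2.6]. Speed limits (rad/s): [2.22, 2.22, 2.79, 2.79, 3.14, 3.14, 3.14].

### API

Orientations are given as a unit quaternion [x, y, z, w].
In Python, from bench import readout, camera, calibration, order gives the robot as it stands.
- The arm moves only by the tool apply_moves, never from a script. Its argument "deltas" is a list of rows, each an object with "translation": the shift along the world's x, y, z in m, a list of three; "turn": the turn, a rotation vector about the world's x, y, z in rad, a list of three; "hand": the finger opening in m, from 0 to 0.087. A call has 1 to 5 rows; each row shifts and turns the pose as measured when the row begins; what a row does not reach is not made up. A row lasts 1/10 s, in which the tool goes at most 50 mm and 8.59 degrees, less where a joint would pass 70% of its speed; a pose out of reach is approached as far as the arm can. A call with a gripper value outside its range is refused whole. The fingers move at their own pace and stop on an object; "newtons" is the grip in N (left out, the last holds). Time passes only in rows, so rows that do not move let the fingers close. It gives the time, the measured TCP pose, the force and the opening at its end, in the units of the state.
- readout.read_state(): the state, without advancing time (a new reading comes with each control period).
- camera(name): name is "scene" or "top" or "wrist"; returns the picture (480x640x3 uint8, red, green, blue); there is no depth.
- calibration(name): a dict with "fx", "fy", "cx", "cy" (pixels), "extrinsics" (4x4, takes a point from world to camera coordinates). Camera axes: x right, y down, z forward; pixel columns grow to the right and rows downward; lengths in m; the calibration is good to about 2 mm. A picture is of the moment at which its call begins: read the wrist's pose just before it. calibration takes no time and is no camera call; for the wrist camera it gives the pose at the moment of the call.
- order.close_job(): hands the job in, once; it reports no verdict.
The state is a dict: "time": time; "joint_positions": joint angles; "joint_vel": joint speeds; "joint_torque": joint torques, N m; "ee_pos": TCP position; "eef_rot": TCP orientation; "ft_force": force on the tool from outside, world axes, zero at the start; "torque": the same for the moment, N m; "width": finger opening in m.
Only numpy, scipy, OpenCV 4.12 (cv2) and the standard library are available. Lean on these libraries where they do the work, as an engineer would, in place of code of your own. Each camera call takes 0.05 s, during which the arm holds its last target. There are 200 camera calls.

## Working session

There is one attempt and no reset: what is moved stays moved. The work goes in short steps, Python scripts to look and compute and a tool call to move; the robot and the scene stay as the last step left them, time stands still between calls to the robot, and variables do not carry over. Pictures are saved under pics/ and viewed, about 8 in all and at most 12, crops included, and the job is handed in when it is done.

Besides the shell and the picture viewer there is one more tool, called after "Call:" as a command line: name --argument value ..., lists and objects as JSON in quotes. apply_moves: Moves the arm, as the interface text tells. Its arguments: {"type":"object","properties":{"deltas":{"type":"array","items":{"type":"object","properties":{"translation":{"type":"array","items":{"type":"number"}},"turn":{"type":"array","items":{"type":"number"}},"hand":{"type":"number"}}}},"newtons":{"type":"number"}},"required":["deltas"]}

```bash
mkdir -p pics; ls
python3 - <<'E'
from bench import readout,camera,calibration
import cv2,numpy as np
s=readout.read_state();print(s)
for n in("scene","top"):
    im=camera(n);cv2.imwrite(f"pics/{n}0.png",im[:,:,::-1]);c=calibration(n);print(n,c["fx"],c["fy"],c["cx"],c["cy"]);print(np.round(c["extrinsics"],4))
E
```

```text
pics
{'time': 0.0, 'joint_positions': array([-1.3456034 ,  0.33288289, -0.06470802,  1.46092895,  0.02159895,
        1.34990392, -0.08849676]), 'joint_vel': array([ 0.00091249, -0.00214087,  0.00213266, -0.00090999,  0.00026561,
        0.00101097,  0.00071718]), 'joint_torque': array([-1.03075977e-04, -6.23264337e+01,  2.45752267e-02, -3.89899886e+01,
       -6.14344189e-02,  3.96138767e-02,  1.57599520e-04]), 'ee_pos': array([0.15320089, 0.60555647, 0.23575297]), 'eef_rot': array([ 1.23564161e-01,  9.92336328e-01, -7.11494423e-04, -5.72578818e-05]), 'ft_force': array([ 0.23906716, -0.41474802, -0.10823265]), 'torque': array([-0.0010542 ,  0.01580852, -0.02409501]), 'width': 0.08664071859034574}
scene 537.9737087908788 537.9737087908788 320.4409864787991 232.3360787732715
[[-0.256   0.9665 -0.0196  0.1409]
 [ 0.6128  0.1465 -0.7765 -0.2991]
 [-0.7477 -0.2108 -0.6298  1.9157]
 [ 0.      0.      0.      1.    ]]
top 471.30063672753505 471.30063672753505 320.97212332543364 234.14871898431457
[[-0.0058 -1.      0.0055  0.0057]
 [-0.9941  0.0052 -0.108   0.5848]
 [ 0.1079 -0.0061 -0.9941  1.221 ]
 [ 0.      0.      0.      1.    ]]
```

View pics/top0.png

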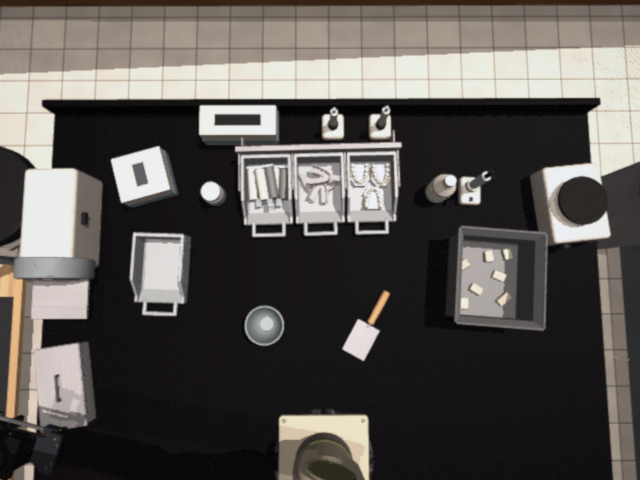

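View pics/scene0.png

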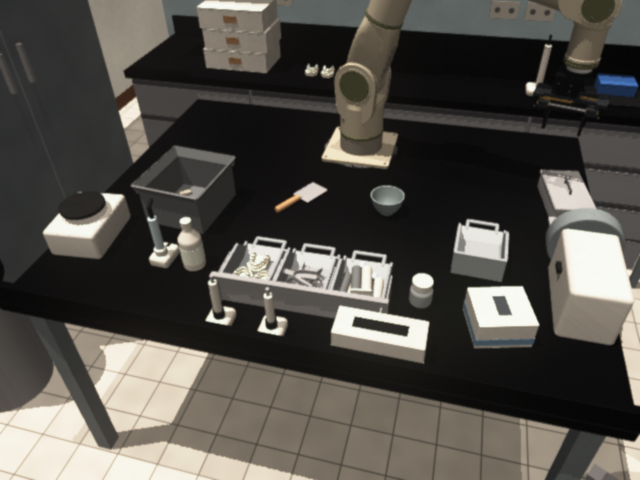

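The top view shows the casts bin in the right-hand bay with its handle near (372,232). The empty bin is at left with its handle near (160,312), the tub is at right (500,278), the bowl at (264,325) and the spatula at (367,325). Next I'll enlarge these for corner pixels.

Run:
```python
import cv2,numpy as np
im=cv2.imread("pics/top0.png")
def cr(x,y,w,h,k):
    a=cv2.resize(im[y:y+h,x:x+w],None,fx=k,fy=k,interpolation=cv2.INTER_CUBIC)
    a=cv2.convertScaleAbs(a,alpha=1.3,beta=25)
    for i in range(0,w,10):
        cv2.line(a,(i*k,0),(i*k,4 if i%50 else 10),(0,255,255),1)
        if i%20==0: cv2.putText(a,str(x+i),(i*k,18),0,.33,(0,255,255),1)
    for i in range(0,h,10):
        cv2.line(a,(0,i*k),(4,i*k),(0,255,255),1)
        if i%20==0: cv2.putText(a,str(y+i),(6,i*k+4),0,.33,(0,255,255),1)
    return a
A=cr(230,130,180,115,4) #720x460
B=cr(120,225,80,100,4)#320x400
C=cr(445,218,110,120,3)
cv2.imwrite("pics/cA.png",A)
H=np.zeros((400,680,3),np.uint8);H[:400,:320]=B;H[:360,340:670]=C
cv2.imwrite("pics/cB.png",H)
```

```text
(no output)
```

View pics/cA.png

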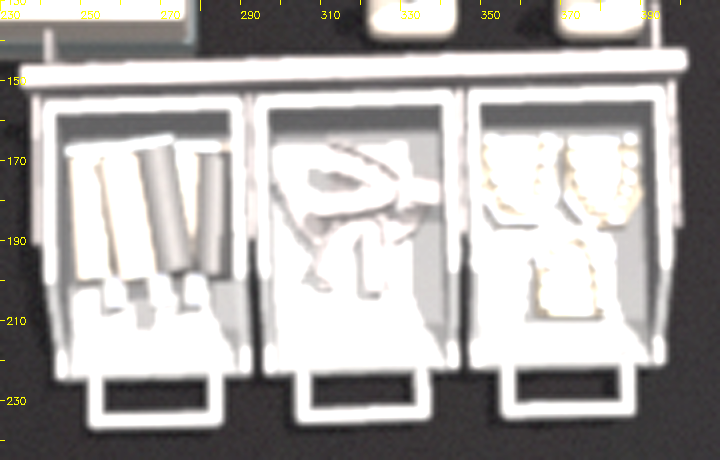

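View pics/cB.png

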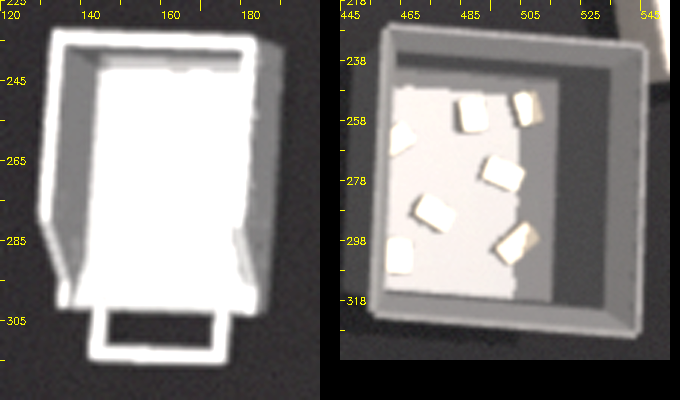

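```bash
cat > h.py <<'E'
import numpy as np
from bench import calibration
from scipy.optimize import least_squares
def proj(c,P):
    P=np.asarray(P,float);q=P@c["extrinsics"][:3,:3].T+c["extrinsics"][:3,3]
    return np.c_[c["fx"]*q[:,0]/q[:,2]+c["cx"],c["fy"]*q[:,1]/q[:,2]+c["cy"]]
def place(p,L):
    c,s=np.cos(p[2]),np.sin(p[2]);L=np.asarray(L,float)
    return np.c_[p[0]+c*L[:,0]-s*L[:,1],p[1]+s*L[:,0]+c*L[:,1],L[:,2]]
def fit(L,uv,p0,cam="top"):
    c=calibration(cam) if isinstance(cam,str) else cam;L=np.array(L)/1000.
    r=least_squares(lambda p:(proj(c,place(p,L))-uv).ravel(),p0)
    return r.x,r.fun.reshape(-1,2)
E
python3 - <<'E'
from h import *
np.set_printoptions(precision=4,suppress=True)
A=lambda l:np.array([(230+u/4,130+v/4) for u,v in l]);B=lambda l:np.array([(120+u/4,225+v/4) for u,v in l]);C=lambda l:np.array([(445+(u-340)/3,218+v/3) for u,v in l])
bp=[(90,64,76),(90,-64,76),(-121,40,27),(-121,-40,27)]
print("bin",*fit(bp,A([(470,93),(667,90),(501,417),(636,414)]),[.6,-.1,0]))
print("mid",*fit(bp,A([(256,97),(456,92),(296,422),(430,417)]),[.6,0,0]))
print("left",*fit(bp,A([(43,102),(245,97),(88,428),(222,424)]),[.6,.1,0]))
print("rack",*fit([(0,215,91),(0,-215,91)],A([(22,88),(688,72)]),[.7,0,0]))
print("empty",*fit(bp+[(-87,64,36),(-87,-64,36)],B([(52,30),(258,38),(88,361),(227,361),(57,308),(256,314)]),[.5,.4,0]))
for k in(0,5):print("tub",*fit([(115+k,105+k,136),(115+k,-105-k,136),(-115-k,-105-k,136),(-115-k,105+k,136)],C([(385,25),(648,47),(637,337),(370,318)]),[.4,-.4,0]))
c=calibration("top")
E
```

```text
bin [ 0.7046 -0.133   0.0097] [[ 0.1264 -0.6637]
 [-0.2029 -0.5794]
 [ 1.9415  0.4777]
 [-1.864   0.7827]]
mid [0.7029 0.0051 0.0188] [[ 0.4321 -0.5884]
 [-0.5751 -0.4395]
 [ 1.829   0.2572]
 [-1.6842  0.7906]]
left [0.6997 0.1436 0.0174] [[ 0.6431 -0.4594]
 [-0.7709 -0.2442]
 [ 1.7929  0.2002]
 [-1.6642  0.5249]]
rack [0.7969 0.007  0.0204] [[-0.0193  0.0001]
 [ 0.0194 -0.0009]]
empty [ 0.4943  0.4214 -0.0374] [[ 0.6461  0.0358]
 [-0.8194 -0.3639]
 [ 2.1192 -0.1431]
 [-2.0171  0.825 ]
 [ 0.3153 -0.1925]
 [-0.2421 -0.1342]]
tub [ 0.4644 -0.4328 -0.0876] [[ 0.6732  1.1134]
 [-1.1824  0.8106]
 [-0.4011 -0.45  ]
 [ 0.8967 -1.3617]]
tub [ 0.4647 -0.4328 -0.0877] [[-1.2585 -1.1915]
 [ 0.9275 -1.1583]
 [ 1.6236  1.7299]
 [-1.2963  0.4621]]
```

Fitted poses:

| Object | x (m) | y (m) | Yaw (rad) |
|---|---|---|---|
| Casts bin | 0.705 | -0.133 | about 0.015 |
| Rack | 0.797 | 0.007 | 0.020 |
| Empty bin | 0.494 | 0.421 | about -0.037 |
| Tub | 0.464 | -0.433 | -0.088 |

The 138 mm bay spacing and the bin's 7 mm gap to the panel agree with these. I'm moving towards a point above the handle, at about (0.589, -0.135).

Call:
apply_moves --deltas '[{"translation": [0.024, -0.041, 0], "turn": [0, 0, -0.073], "hand": 0.03}, {"translation": [0.024, -0.041, 0], "turn": [0, 0, -0.073], "hand": 0.03}, {"translation": [0.024, -0.041, 0], "turn": [0, 0, -0.073], "hand": 0.03}, {"translation": [0.024, -0.041, 0], "turn": [0, 0, -0.073], "hand": 0.03}, {"translation": [0.024, -0.041, 0], "turn": [0, 0, -0.073], "hand": 0.03}]'

```text
time: 0.6
ee_pos: [0.27, 0.3967, 0.2315]
eef_rot: [0.302, 0.953, -0.003, -0.002]
ft_force: [0.2, 0.3, -0.1]
width: 0.0551
```

Call:
apply_moves --deltas '[{"translation": [0.024, -0.041, 0], "turn": [0, 0, -0.073], "hand": 0.03}, {"translation": [0.024, -0.041, 0], "turn": [0, 0, -0.073], "hand": 0.03}, {"translation": [0.024, -0.041, 0], "turn": [0, 0, -0.073], "hand": 0.03}, {"translation": [0.024, -0.041, 0], "turn": [0, 0, -0.073], "hand": 0.03}, {"translation": [0.024, -0.041, 0], "turn": [0, 0, -0.073], "hand": 0.03}]'

```text
time: 1.1
ee_pos: [0.3924, 0.1815, 0.2307]
eef_rot: [0.477, 0.879, -0.002, -0.003]
ft_force: [0.7, 0.2, 0.1]
width: 0.0306
```

Call:
apply_moves --deltas '[{"translation": [0.024, -0.041, 0], "turn": [0, 0, -0.073], "hand": 0.03}, {"translation": [0.024, -0.041, 0], "turn": [0, 0, -0.073], "hand": 0.03}, {"translation": [0.024, -0.041, 0], "turn": [0, 0, -0.073], "hand": 0.03}, {"translation": [0.024, -0.041, 0], "turn": [0, 0, -0.073], "hand": 0.03}, {"translation": [0.024, -0.041, 0], "turn": [0, 0, -0.073], "hand": 0.03}]'

```text
time: 1.6
ee_pos: [0.5147, -0.0333, 0.2309]
eef_rot: [0.634, 0.773, -0.0, -0.004]
ft_force: [0.1, 1.3, 0.0]
width: 0.0298
```

Call:
apply_moves --deltas '[{"translation": [0.024, -0.034, 0], "turn": [0, 0, -0.06], "hand": 0.022}, {"translation": [0.024, -0.034, 0], "turn": [0, 0, -0.06], "hand": 0.022}, {"translation": [0.024, -0.034, 0], "turn": [0, 0, -0.06], "hand": 0.022}, {"translation": [0, 0, -0.03], "turn": [0, 0, 0], "hand": 0.022}, {"translation": [0, 0, -0.03], "turn": [0, 0, 0], "hand": 0.022}]'

```text
time: 2.1
ee_pos: [0.5917, -0.1484, 0.1718]
eef_rot: [0.708, 0.707, 0.0, 0.001]
ft_force: [-0.5, 0.1, -0.7]
width: 0.0219
```

Run:
```python
from bench import readout,camera,calibration
from h import *
import cv2
s=readout.read_state();c=calibration("wrist");im=camera("wrist")
print(s["ee_pos"],s["eef_rot"])
im=im[:,:,::-1].copy()
# predicted handle
p=[.704,-.133,.015]
for q in proj(c,place(p,np.array([(-116,40,27),(-116,-40,27),(-85,0,30),(90,64,76),(90,-64,76),(-121,45,27),(-121,-45,27)])/1000.)):
    print(q)
    if abs(q).max()<2000: cv2.circle(im,(int(q[0]),int(q[1])),4,(0,0,255),1)
cv2.imwrite("pics/w1.png",im)
np.savez("w1.npz",**{k:c[k] for k in c})
```

```text
[ 0.59166475 -0.14839711  0.17176974] [7.07598810e-01 7.06614118e-01 3.32962944e-04 5.48700393e-04]
[310.72451172 166.85067472]
[312.46675231 258.31671886]
[348.11851999 214.51503389]
[617.07810094 131.85176864]
[579.45387416 305.21426662]
[304.51751594 160.75388101]
[306.9709715  263.67683051]
```

View pics/w1.png

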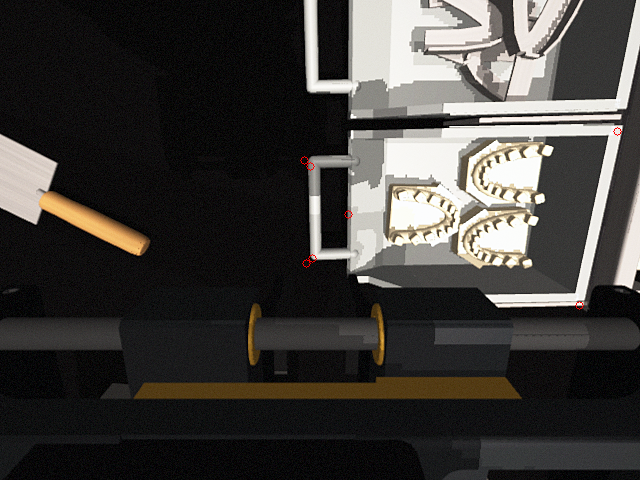

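The wrist view shows the handle bar from (314,162) to (316,256). That puts the bin about 3 mm further back and to the left of my estimate, so the handle is near (0.591, -0.132) with yaw 0.02. I'll shift by that and descend.

Call:
apply_moves --deltas '[{"translation": [0, 0.016, -0.03], "turn": [0, 0, 0.02], "hand": 0.022}, {"translation": [0, 0, -0.03], "turn": [0, 0, 0], "hand": 0.022}, {"translation": [0, 0, -0.03], "turn": [0, 0, 0], "hand": 0.022}, {"translation": [0, 0, -0.028], "turn": [0, 0, 0], "hand": 0.022}]'

```text
time: 2.55
ee_pos: [0.5903, -0.1311, 0.0485]
eef_rot: [0.7, 0.714, -0.001, -0.001]
ft_force: [-0.8, 1.0, -0.1]
width: 0.0223
```

Call:
apply_moves --deltas '[{"translation": [0.001, 0, -0.012], "turn": [0, 0, 0], "hand": 0.022}, {"translation": [0, 0, -0.01], "turn": [0, 0, 0], "hand": 0.022}, {"translation": [0, 0, 0], "turn": [0, 0, 0], "hand": 0.022}]' --newtons 30

```text
time: 2.85
ee_pos: [0.5898, -0.1298, 0.0238]
eef_rot: [0.7, 0.715, -0.002, -0.003]
ft_force: [0.8, 0.1, 1.0]
width: 0.0223
```

Call:
apply_moves --deltas '[{"translation": [0, 0, 0], "turn": [0, 0, 0], "hand": 0.0}, {"translation": [0, 0, 0], "turn": [0, 0, 0], "hand": 0.0}, {"translation": [0, 0, 0], "turn": [0, 0, 0], "hand": 0.0}]' --newtons 30

```text
time: 3.15
ee_pos: [0.5914, -0.1302, 0.0268]
eef_rot: [0.7, 0.715, -0.001, -0.002]
ft_force: [-0.9, -0.3, -0.0]
width: 0.009
```

Call:
apply_moves --deltas '[{"translation": [-0.012, 0, 0], "turn": [0, 0, 0], "hand": 0.0}, {"translation": [-0.02, -0.0005, 0], "turn": [0, 0, 0], "hand": 0.0}, {"translation": [-0.02, -0.0005, 0], "turn": [0, 0, 0], "hand": 0.0}, {"translation": [-0.02, -0.0005, 0], "turn": [0, 0, 0], "hand": 0.0}, {"translation": [-0.02, -0.0005, 0], "turn": [0, 0, 0], "hand": 0.0}]'

```text
time: 3.65
ee_pos: [0.5024, -0.1319, 0.0303]
eef_rot: [0.699, 0.715, 0.002, 0.003]
ft_force: [1.2, -0.4, -1.3]
width: 0.0089
```

Call:
apply_moves --deltas '[{"translation": [-0.015, -0.0005, 0], "turn": [0, 0, 0], "hand": 0.0}, {"translation": [-0.006, 0, 0], "turn": [0, 0, 0], "hand": 0.0}, {"translation": [0, 0, 0], "turn": [0, 0, 0], "hand": 0.0}]'

```text
time: 3.95
ee_pos: [0.4795, -0.1324, 0.0316]
eef_rot: [0.699, 0.715, 0.004, 0.003]
ft_force: [-1.2, -0.1, -1.5]
width: 0.0086
```

Call:
apply_moves --deltas '[{"translation": [0, 0, -0.005], "turn": [0, 0, 0], "hand": 0.0}, {"translation": [0, 0, 0], "turn": [0, 0, 0], "hand": 0.022}, {"translation": [0, 0, 0], "turn": [0, 0, 0], "hand": 0.022}, {"translation": [0, 0, 0], "turn": [0, 0, 0], "hand": 0.022}]'

```text
time: 4.35
ee_pos: [0.4821, -0.1325, 0.0268]
eef_rot: [0.699, 0.715, 0.004, 0.004]
ft_force: [0.4, 0.1, -0.0]
width: 0.0204
```

Call:
apply_moves --deltas '[{"translation": [0, 0, 0.03], "turn": [0, 0, 0], "hand": 0.022}, {"translation": [0, 0, 0.04], "turn": [0, 0, 0], "hand": 0.022}, {"translation": [0.0, 0, 0.05], "turn": [0, 0, 0], "hand": 0.03}, {"translation": [0.04, 0, 0.03], "turn": [0, 0, 0], "hand": 0.03}, {"translation": [0.04, 0, 0], "turn": [0, 0, 0], "hand": 0.03}]'

```text
time: 4.85
ee_pos: [0.5613, -0.1333, 0.1862]
eef_rot: [0.7, 0.714, 0.007, 0.004]
ft_force: [0.2, -0.1, 0.2]
width: 0.0293
```

Run:
```python
from bench import readout,camera,calibration
from h import *
import cv2
s=readout.read_state();c=calibration("wrist");im=camera("wrist");t=camera("top")
print(s["ee_pos"],s["eef_rot"])
im=im[:,:,::-1].copy()
p=[.595,-.132,.02]
for q in proj(c,place(p,np.array([(90,64,76),(90,-64,76),(-121,45,27),(-121,-45,27)])/1000.)):
    print(q)
    if abs(q).max()<2000: cv2.circle(im,(int(q[0]),int(q[1])),4,(0,0,255),1)
tc=cv2.convertScaleAbs(cv2.resize(t[140:290,320:480,::-1],None,fx=3,fy=3,interpolation=cv2.INTER_CUBIC),alpha=1.2,beta=15) #480x450
o=np.zeros((450,800,3),np.uint8);o[:,320:]=tc;w=cv2.resize(im,(320,240));o[:240,:320]=w
cv2.imwrite("pics/w2full.png",im);cv2.imwrite("pics/t2.png",o)
```

```text
[ 0.56132453 -0.13327813  0.1861724 ] [0.69978569 0.71430517 0.00728774 0.00387234]
[483.71106794 156.54802721]
[462.96748617 314.91149888]
[212.70710748 175.78289267]
[220.33970742 272.53139081]
```

View pics/w2full.png

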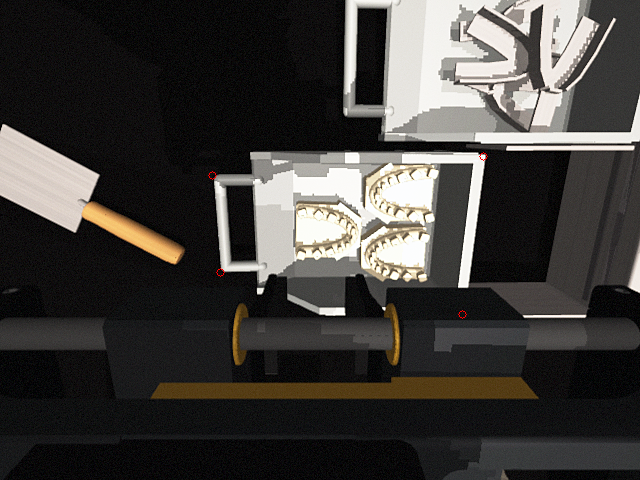

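The wrist view shows the bin clear of the bay and flat. Its rear +y rim corner is at (486,152) and the handle at (217,176)-(224,270), all three casts are inside, and the spatula is untouched. The bin is at about (0.597, -0.130), so the rear rim is at about (0.683, -0.128). I'll pinch there next.

Call:
apply_moves --deltas '[{"translation": [0.04, 0.002, 0], "turn": [-0.004, 0.015, 0], "hand": 0.04}, {"translation": [0.041, 0.002, 0], "turn": [0, 0, 0], "hand": 0.04}, {"translation": [0.041, 0.001, 0], "turn": [0, 0, 0], "hand": 0.04}, {"translation": [0, 0, -0.025], "turn": [0, 0, 0], "hand": 0.04}, {"translation": [0, 0, -0.025], "turn": [0, 0, 0], "hand": 0.04}]'

```text
time: 5.45
ee_pos: [0.6891, -0.1279, 0.1298]
eef_rot: [0.699, 0.715, -0.003, -0.001]
ft_force: [-0.3, -0.8, -0.3]
width: 0.0397
```

Run:
```python
from bench import readout,camera,calibration
from h import *
import cv2
s=readout.read_state();c=calibration("wrist");im=camera("wrist")
print(s["ee_pos"],s["eef_rot"])
im=im[:,:,::-1].copy()
p=[.597,-.130,.022]
for q in proj(c,place(p,np.array([(90,64,76),(82,58,76),(86,0,76),(90,-64,76),(-30,64,76)])/1000.)):
    print(q)
    if abs(q).max()<2000: cv2.circle(im,(int(q[0]),int(q[1])),4,(0,0,255),1)
cv2.imwrite("pics/w3.png",im)
```

```text
[ 0.68906965 -0.12792507  0.12977528] [ 0.69918091  0.71493892 -0.00279587 -0.00075882]
[312.92502322 162.04944436]
[298.93257979 172.73872339]
[306.54330865 267.67052602]
[313.08663394 356.98757894]
[101.77318064 161.63762944]
```

View pics/w3.png

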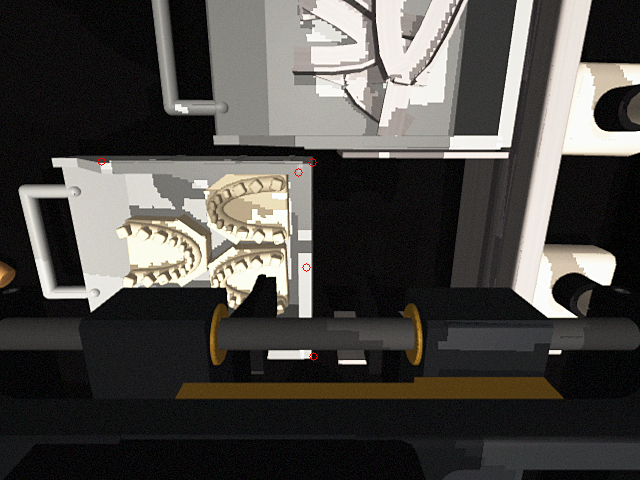

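The rim prediction matches the image within 2 px, with the rear wall at u≈306 between the fingers (about 265 and 345). I'll shift 5 mm back and go down.

Call:
apply_moves --deltas '[{"translation": [-0.005, 0, -0.02], "turn": [0, -0.005, 0], "hand": 0.035}, {"translation": [0, 0, -0.025], "turn": [0, 0, 0], "hand": 0.035}, {"translation": [0, 0, -0.018], "turn": [0, 0, 0], "hand": 0.035}, {"translation": [0, 0, 0], "turn": [0, 0, 0], "hand": 0.035}]'

```text
time: 5.9
ee_pos: [0.6811, -0.1266, 0.0594]
eef_rot: [0.699, 0.715, -0.003, -0.002]
ft_force: [0.1, 0.7, 0.7]
width: 0.0349
```

Call:
apply_moves --deltas '[{"translation": [0.002, 0, 0], "turn": [0, 0, 0], "hand": 0.0}, {"translation": [0, 0, 0], "turn": [0, 0, 0], "hand": 0.0}, {"translation": [0, 0, 0], "turn": [0, 0, 0], "hand": 0.0}, {"translation": [0, 0, 0], "turn": [0, 0, 0], "hand": 0.0}]' --newtons 60

```text
time: 6.3
ee_pos: [0.6849, -0.1272, 0.0633]
eef_rot: [0.699, 0.715, -0.002, -0.0]
ft_force: [-2.4, 0.3, -1.2]
width: 0.011
```

Call:
apply_moves --deltas '[{"translation": [0, 0, 0.008], "turn": [0, 0, 0], "hand": 0.0}, {"translation": [0, 0, 0.015], "turn": [0, 0, 0], "hand": 0.0}, {"translation": [0, 0, 0.02], "turn": [0, 0, 0], "hand": 0.0}, {"translation": [0, 0, 0.02], "turn": [0, 0, 0], "hand": 0.0}, {"translation": [0, 0, 0.02], "turn": [0, 0, 0], "hand": 0.0}]'

```text
time: 6.8
ee_pos: [0.6829, -0.1265, 0.1493]
eef_rot: [0.699, 0.715, -0.004, -0.002]
ft_force: [0.3, 0.1, -4.7]
width: 0.0076
```

Lifted, and the −4.7 N at the wrist fits the loaded bin. Next I'll plan the carry and tip waypoints.

```bash
cat > plan.py <<'E'
import sys,json
from h import *
from bench import readout
from scipy.spatial.transform import Rotation as R
T=np.array([.086,0,.062]);LIP=np.array([-.085,0,.03])
Rb=lambda psi,th:R.from_euler("z",psi)*R.from_euler("y",-th)
def rows(wps,R0):
    """wps: [(lip xyz,psi,theta,nrows)] ; from the measured pose; bin-to-tool rotation R0"""
    s=readout.read_state();p=s["ee_pos"];r=R.from_quat(s["eef_rot"])
    b=r*R0.inv();e=b.as_matrix()[:,0]
    psi=np.arctan2(e[1],e[0]);th=np.arcsin(e[2]);lip=p+b.apply(LIP-T)
    print("now lip",lip.round(3),"psi,th",round(psi,3),round(th,3))
    for L,ps,t,n in wps:
        for k in range(1,n+1):
            f=k/n;l=lip+(np.array(L)-lip)*f;q=Rb(psi+(ps-psi)*f,th+(t-th)*f)
            P=l+q.apply(T-LIP);n_=q*R0
            print(json.dumps({"translation":(P-p).round(3).tolist(),"turn":(n_*r.inv()).as_rotvec().round(3).tolist(),"hand":0}));p,r=P,n_
        lip,psi,th=np.array(L),ps,t;print("tcp",P.round(3))
R0=R.from_euler("z",.022).inv()*R.from_quat([.699,.715,-.002,-.001])
E
python3 - <<'E'
from plan import *
rows([((.44,-.17,.23),-.05,.2,5),((.475,-.43,.22),-.35,.35,8),((.495,-.444,.15),-.35,.9,5)],R0)
E
```

```text
now lip [ 0.512 -0.13   0.118] psi,th 0.022 -0.004
{"translation": [-0.016, -0.01, 0.029], "turn": [0.001, -0.041, -0.014], "hand": 0}
{"translation": [-0.016, -0.01, 0.029], "turn": [0.0, -0.041, -0.014], "hand": 0}
{"translation": [-0.016, -0.01, 0.029], "turn": [-0.001, -0.041, -0.014], "hand": 0}
{"translation": [-0.017, -0.01, 0.029], "turn": [-0.001, -0.041, -0.014], "hand": 0}
{"translation": [-0.017, -0.01, 0.029], "turn": [-0.002, -0.041, -0.014], "hand": 0}
tcp [ 0.601 -0.178  0.295]
{"translation": [0.003, -0.038, 0.002], "turn": [-0.001, -0.019, -0.037], "hand": 0}
{"translation": [0.002, -0.038, 0.002], "turn": [-0.002, -0.019, -0.037], "hand": 0}
{"translation": [0.002, -0.038, 0.002], "turn": [-0.003, -0.019, -0.037], "hand": 0}
{"translation": [0.002, -0.038, 0.002], "turn": [-0.003, -0.018, -0.037], "hand": 0}
{"translation": [0.002, -0.038, 0.002], "turn": [-0.004, -0.018, -0.037], "hand": 0}
{"translation": [0.001, -0.038, 0.002], "turn": [-0.005, -0.018, -0.037], "hand": 0}
{"translation": [0.001, -0.038, 0.002], "turn": [-0.005, -0.018, -0.037], "hand": 0}
{"translation": [0.001, -0.037, 0.002], "turn": [-0.006, -0.018, -0.037], "hand": 0}
tcp [ 0.616 -0.481  0.309]
{"translation": [-0.006, 0.001, 0.002], "turn": [-0.038, -0.103, -0.0], "hand": 0}
{"translation": [-0.008, 0.001, 0.001], "turn": [-0.038, -0.103, 0.0], "hand": 0}
{"translation": [-0.009, 0.002, -0.001], "turn": [-0.038, -0.103, 0.0], "hand": 0}
{"translation": [-0.01, 0.002, -0.002], "turn": [-0.038, -0.103, 0.0], "hand": 0}
{"translation": [-0.011, 0.003, -0.004], "turn": [-0.038, -0.103, -0.0], "hand": 0}
tcp [ 0.571 -0.472  0.304]
```

Call:
apply_moves --deltas '[{"translation": [-0.016, -0.01, 0.029], "turn": [0, -0.041, -0.014], "hand": 0}, {"translation": [-0.016, -0.01, 0.029], "turn": [0, -0.041, -0.014], "hand": 0}, {"translation": [-0.016, -0.01, 0.029], "turn": [0, -0.041, -0.014], "hand": 0}, {"translation": [-0.016, -0.01, 0.029], "turn": [0, -0.041, -0.014], "hand": 0}, {"translation": [-0.016, -0.01, 0.029], "turn": [0, -0.041, -0.014], "hand": 0}]'

```text
time: 7.3
ee_pos: [0.6012, -0.1758, 0.3018]
eef_rot: [0.72, 0.687, 0.071, 0.073]
ft_force: [-0.2, 0.1, -2.7]
width: 0.0077
```

Call:
apply_moves --deltas '[{"translation": [0.002, -0.025, 0.002], "turn": [-0.002, -0.019, -0.037], "hand": 0}, {"translation": [0.002, -0.038, 0.002], "turn": [-0.002, -0.019, -0.037], "hand": 0}, {"translation": [0.002, -0.038, 0.002], "turn": [-0.003, -0.018, -0.037], "hand": 0}, {"translation": [0.002, -0.038, 0.002], "turn": [-0.003, -0.018, -0.037], "hand": 0}, {"translation": [0.002, -0.038, 0.002], "turn": [-0.004, -0.018, -0.037], "hand": 0}]'

```text
time: 7.8
ee_pos: [0.6086, -0.3561, 0.3249]
eef_rot: [0.775, 0.612, 0.101, 0.12]
ft_force: [0.1, 0.3, -4.5]
width: 0.0073
```

Run:
```python
from plan import *
from bench import camera
import cv2
rows([((.475,-.43,.22),-.35,.35,4)],R0)
t=camera("top");s=camera("scene")
o=np.zeros((480,800,3),np.uint8);o[:,:440]=s[20:,60:500,::-1][:480][:460].repeat(1,0) if False else cv2.resize(s[60:360,60:335,::-1],(440,480))
o[:,440:]=cv2.resize(t[130:370,320:500,::-1],(360,480));cv2.imwrite("pics/p4.png",o)
```

```text
now lip [ 0.461 -0.32   0.241] psi,th -0.237 0.319
{"translation": [0.002, -0.031, -0.004], "turn": [-0.014, -0.004, -0.032], "hand": 0}
{"translation": [0.002, -0.031, -0.004], "turn": [-0.002, -0.008, -0.028], "hand": 0}
{"translation": [0.002, -0.031, -0.004], "turn": [-0.002, -0.007, -0.028], "hand": 0}
{"translation": [0.002, -0.031, -0.004], "turn": [-0.003, -0.007, -0.028], "hand": 0}
tcp [ 0.616 -0.481  0.309]
```

View pics/p4.png

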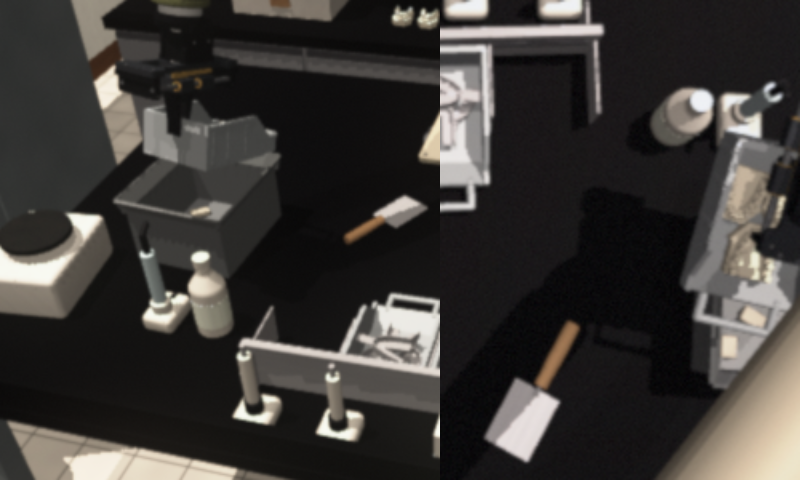

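The picture shows the bin held firmly with the casts in it, approaching the tub, and clear of the spray bottle and curing light. I'll continue over the tub and then tip slowly.

Call:
apply_moves --deltas '[{"translation": [0.002, -0.033, -0.002], "turn": [-0.003, -0.006, -0.03], "hand": 0}, {"translation": [0.002, -0.033, -0.002], "turn": [-0.003, -0.007, -0.028], "hand": 0}, {"translation": [0.002, -0.031, -0.002], "turn": [-0.003, -0.007, -0.028], "hand": 0}, {"translation": [0.002, -0.028, -0.003], "turn": [-0.003, -0.007, -0.028], "hand": 0}, {"translation": [0, 0, 0], "turn": [0, 0, 0], "hand": 0}]'

```text
time: 8.4
ee_pos: [0.6112, -0.4903, 0.3193]
eef_rot: [0.81, 0.561, 0.1, 0.139]
ft_force: [-0.9, 0.0, -4.8]
width: 0.0077
```

Run:
```python
from plan import *
rows([((.495,-.444,.16),-.35,.9,5),((.495,-.444,.15),-.35,1.35,9)],R0)
```

```text
now lip [ 0.471 -0.437  0.231] psi,th -0.362 0.348
{"translation": [-0.005, 0.003, 0.002], "turn": [-0.046, -0.101, -0.001], "hand": 0}
{"translation": [-0.007, 0.003, 0.001], "turn": [-0.039, -0.103, 0.002], "hand": 0}
{"translation": [-0.008, 0.004, -0.001], "turn": [-0.038, -0.104, 0.002], "hand": 0}
{"translation": [-0.009, 0.004, -0.003], "turn": [-0.038, -0.104, 0.002], "hand": 0}
{"translation": [-0.011, 0.004, -0.004], "turn": [-0.038, -0.104, 0.002], "hand": 0}
tcp [ 0.571 -0.472  0.314]
{"translation": [-0.007, 0.003, 0.003], "turn": [-0.017, -0.047, -0.0], "hand": 0}
{"translation": [-0.007, 0.003, 0.002], "turn": [-0.017, -0.047, -0.0], "hand": 0}
{"translation": [-0.008, 0.003, 0.002], "turn": [-0.017, -0.047, 0.0], "hand": 0}
{"translation": [-0.008, 0.003, 0.002], "turn": [-0.017, -0.047, 0.0], "hand": 0}
{"translation": [-0.008, 0.003, 0.001], "turn": [-0.017, -0.047, -0.0], "hand": 0}
{"translation": [-0.008, 0.003, 0.001], "turn": [-0.017, -0.047, 0.0], "hand": 0}
{"translation": [-0.008, 0.003, 0.0], "turn": [-0.017, -0.047, 0.0], "hand": 0}
{"translation": [-0.008, 0.003, -0.0], "turn": [-0.017, -0.047, 0.0], "hand": 0}
{"translation": [-0.008, 0.003, -0.001], "turn": [-0.017, -0.047, 0.0], "hand": 0}
tcp [ 0.501 -0.446  0.324]
```

Call:
apply_moves --deltas '[{"translation": [-0.005, 0.003, 0.001], "turn": [-0.043, -0.101, 0], "hand": 0}, {"translation": [-0.007, 0.003, 0], "turn": [-0.039, -0.103, 0.002], "hand": 0}, {"translation": [-0.008, 0.004, -0.002], "turn": [-0.038, -0.104, 0.002], "hand": 0}, {"translation": [-0.009, 0.004, -0.004], "turn": [-0.038, -0.104, 0.002], "hand": 0}, {"translation": [-0.011, 0.004, -0.006], "turn": [-0.038, -0.104, 0.002], "hand": 0}]'

```text
time: 8.9
ee_pos: [0.5725, -0.471, 0.311]
eef_rot: [0.737, 0.518, 0.249, 0.357]
ft_force: [2.5, 0.6, -3.0]
width: 0.0072
```

Run:
```python
from plan import *
rows([((.495,-.444,.15),-.35,1.35,10)],R0)
```

```text
now lip [ 0.497 -0.444  0.157] psi,th -0.344 0.905
{"translation": [-0.007, 0.002, 0.003], "turn": [-0.013, -0.043, 0.002], "hand": 0}
{"translation": [-0.007, 0.002, 0.002], "turn": [-0.015, -0.042, -0.001], "hand": 0}
{"translation": [-0.007, 0.002, 0.002], "turn": [-0.015, -0.042, -0.001], "hand": 0}
{"translation": [-0.007, 0.002, 0.002], "turn": [-0.015, -0.042, -0.001], "hand": 0}
{"translation": [-0.007, 0.003, 0.001], "turn": [-0.015, -0.042, -0.001], "hand": 0}
{"translation": [-0.007, 0.003, 0.001], "turn": [-0.015, -0.042, -0.001], "hand": 0}
{"translation": [-0.007, 0.003, 0.001], "turn": [-0.015, -0.042, -0.001], "hand": 0}
{"translation": [-0.007, 0.003, 0.0], "turn": [-0.015, -0.042, -0.001], "hand": 0}
{"translation": [-0.007, 0.003, 0.0], "turn": [-0.015, -0.042, -0.001], "hand": 0}
{"translation": [-0.007, 0.003, -0.0], "turn": [-0.015, -0.042, -0.001], "hand": 0}
tcp [ 0.501 -0.446  0.324]
```

Call:
apply_moves --deltas '[{"translation": [-0.007, 0.002, 0.002], "turn": [-0.014, -0.042, 0], "hand": 0}, {"translation": [-0.007, 0.002, 0.002], "turn": [-0.015, -0.042, -0.001], "hand": 0}, {"translation": [-0.007, 0.002, 0.002], "turn": [-0.015, -0.042, -0.001], "hand": 0}, {"translation": [-0.007, 0.002, 0.002], "turn": [-0.015, -0.042, -0.001], "hand": 0}, {"translation": [-0.007, 0.003, 0.001], "turn": [-0.015, -0.042, -0.001], "hand": 0}]'

```text
time: 9.4
ee_pos: [0.5366, -0.4622, 0.331]
eef_rot: [0.699, 0.489, 0.296, 0.431]
ft_force: [-0.7, 0.0, 1.4]
width: 0.0075
```

Call:
apply_moves --deltas '[{"translation": [-0.007, 0.003, 0.001], "turn": [-0.015, -0.042, -0.001], "hand": 0}, {"translation": [-0.007, 0.003, 0.001], "turn": [-0.015, -0.042, -0.001], "hand": 0}, {"translation": [-0.007, 0.003, 0], "turn": [-0.015, -0.042, -0.001], "hand": 0}, {"translation": [-0.007, 0.003, 0], "turn": [-0.015, -0.042, -0.001], "hand": 0}, {"translation": [-0.007, 0.003, 0], "turn": [-0.015, -0.042, -0.001], "hand": 0}]'

```text
time: 9.9
ee_pos: [0.5133, -0.4404, 0.3638]
eef_rot: [0.672, 0.461, 0.325, 0.48]
ft_force: [-0.6, 0.6, -1.5]
width: 0.0072
```

Call:
apply_moves --deltas '[{"translation": [0, 0, 0], "turn": [0, 0, 0], "hand": 0}, {"translation": [0, 0, 0], "turn": [0, 0, 0], "hand": 0}, {"translation": [0, 0, 0], "turn": [0, 0, 0], "hand": 0}, {"translation": [0, 0, 0], "turn": [0, 0, 0], "hand": 0}, {"translation": [0, 0, 0], "turn": [0, 0, 0], "hand": 0}]'

```text
time: 10.4
ee_pos: [0.5128, -0.4417, 0.3631]
eef_rot: [0.673, 0.46, 0.325, 0.479]
ft_force: [-0.4, -1.4, -2.7]
width: 0.0077
```

Run:
```python
from plan import *
from bench import camera
import cv2
s=readout.read_state();print(s["joint_positions"].round(2))
rows([((.495,-.444,.15),-.35,1.35,1)],R0)
t=camera("top");s=camera("scene");w=camera("wrist")
o=np.zeros((560,800,3),np.uint8);o[:300,:400]=cv2.resize(s[60:285,60:360,::-1],(400,300))
o[:300,400:]=cv2.resize(t[180:360,400:580,::-1],(400,300))[:, :400];o[300:,:347]=cv2.resize(w[:,:,::-1],(347,260));cv2.imwrite("pics/p5.png",o)
```

```text
[-0.43 -0.5   1.1   2.2  -1.27  0.07  1.77]
now lip [ 0.489 -0.433  0.191] psi,th -0.364 1.239
{"translation": [-0.012, -0.004, -0.039], "turn": [-0.036, -0.105, 0.023], "hand": 0}
tcp [ 0.501 -0.446  0.324]
```

View pics/p5.png

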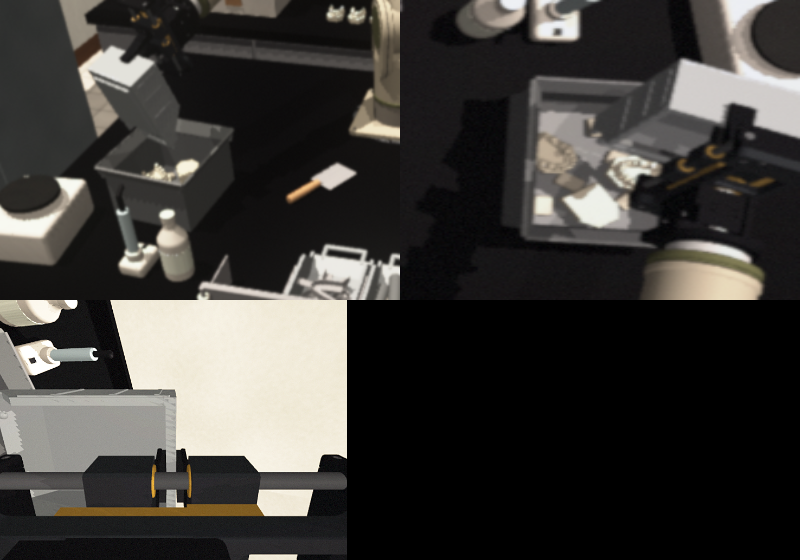

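The picture shows three cast shapes in the tub, at (555,155), (630,170) and (595,205), and the bin emptied over it. The wrist load is down to about the empty bin's weight. I'll tilt back and carry over, and count the casts again from the top once clear.

Run:
```python
from plan import *
rows([((.471,-.437,.24),-.36,.35,10),((.42,-.20,.20),-.1,0,10)],R0)
```

```text
now lip [ 0.489 -0.433  0.191] psi,th -0.363 1.24
{"translation": [0.012, -0.006, 0.002], "turn": [0.035, 0.082, 0.009], "hand": 0}
{"translation": [0.012, -0.006, 0.001], "turn": [0.032, 0.083, 0.0], "hand": 0}
{"translation": [0.012, -0.006, -0.001], "turn": [0.032, 0.083, 0.0], "hand": 0}
{"translation": [0.011, -0.005, -0.002], "turn": [0.032, 0.083, 0.0], "hand": 0}
{"translation": [0.011, -0.005, -0.003], "turn": [0.031, 0.083, 0.0], "hand": 0}
{"translation": [0.01, -0.005, -0.004], "turn": [0.031, 0.083, 0.0], "hand": 0}
{"translation": [0.009, -0.004, -0.005], "turn": [0.031, 0.083, 0.0], "hand": 0}
{"translation": [0.008, -0.004, -0.006], "turn": [0.031, 0.083, 0.0], "hand": 0}
{"translation": [0.007, -0.004, -0.007], "turn": [0.031, 0.083, 0.0], "hand": 0}
{"translation": [0.006, -0.003, -0.008], "turn": [0.031, 0.083, 0.0], "hand": 0}
tcp [ 0.611 -0.49   0.329]
{"translation": [-0.001, 0.026, -0.009], "turn": [0.012, 0.033, 0.026], "hand": 0}
{"translation": [-0.001, 0.027, -0.009], "turn": [0.011, 0.033, 0.026], "hand": 0}
{"translation": [-0.001, 0.027, -0.009], "turn": [0.01, 0.033, 0.026], "hand": 0}
{"translation": [-0.002, 0.027, -0.01], "turn": [0.009, 0.034, 0.026], "hand": 0}
{"translation": [-0.002, 0.027, -0.01], "turn": [0.008, 0.034, 0.026], "hand": 0}
{"translation": [-0.002, 0.027, -0.01], "turn": [0.008, 0.034, 0.026], "hand": 0}
{"translation": [-0.002, 0.028, -0.01], "turn": [0.007, 0.034, 0.026], "hand": 0}
{"translation": [-0.003, 0.028, -0.01], "turn": [0.006, 0.035, 0.026], "hand": 0}
{"translation": [-0.003, 0.028, -0.01], "turn": [0.005, 0.035, 0.026], "hand": 0}
{"translation": [-0.003, 0.028, -0.01], "turn": [0.004, 0.035, 0.026], "hand": 0}
tcp [ 0.59  -0.217  0.232]
```

Call:
apply_moves --deltas '[{"translation": [0.012, -0.006, 0.002], "turn": [0.033, 0.082, 0.005], "hand": 0}, {"translation": [0.012, -0.006, 0.001], "turn": [0.032, 0.083, 0], "hand": 0}, {"translation": [0.012, -0.006, -0.001], "turn": [0.032, 0.083, 0], "hand": 0}, {"translation": [0.011, -0.005, -0.002], "turn": [0.032, 0.083, 0], "hand": 0}, {"translation": [0.011, -0.005, -0.003], "turn": [0.031, 0.083, 0], "hand": 0}]'

```text
time: 11.05
ee_pos: [0.5584, -0.4607, 0.3837]
eef_rot: [0.736, 0.512, 0.249, 0.367]
ft_force: [0.1, -0.2, -1.6]
width: 0.008
```

Call:
apply_moves --deltas '[{"translation": [0.01, -0.005, -0.003], "turn": [0.031, 0.083, 0], "hand": 0}, {"translation": [0.008, -0.004, -0.003], "turn": [0.031, 0.083, 0], "hand": 0}, {"translation": [0.006, -0.004, -0.003], "turn": [0.031, 0.083, 0], "hand": 0}, {"translation": [0.004, -0.004, -0.003], "turn": [0.031, 0.083, 0], "hand": 0}, {"translation": [0.003, -0.003, -0.003], "turn": [0.031, 0.083, 0], "hand": 0}]'

```text
time: 11.55
ee_pos: [0.5892, -0.4802, 0.3738]
eef_rot: [0.799, 0.556, 0.127, 0.191]
ft_force: [0.8, -0.6, -2.2]
width: 0.0076
```

Call:
apply_moves --deltas '[{"translation": [-0.003, 0.026, -0.005], "turn": [0.012, 0.033, 0.026], "hand": 0}, {"translation": [-0.003, 0.027, -0.006], "turn": [0.011, 0.033, 0.026], "hand": 0}, {"translation": [-0.003, 0.027, -0.006], "turn": [0.01, 0.033, 0.026], "hand": 0}, {"translation": [-0.003, 0.027, -0.006], "turn": [0.009, 0.034, 0.026], "hand": 0}, {"translation": [-0.003, 0.027, -0.006], "turn": [0.008, 0.034, 0.026], "hand": 0}]'

```text
time: 12.05
ee_pos: [0.5749, -0.3434, 0.3459]
eef_rot: [0.772, 0.62, 0.083, 0.113]
ft_force: [0.4, 0.2, -2.4]
width: 0.0077
```

Run:
```python
from plan import *
s=readout.read_state();print(s["ee_pos"],s["joint_positions"].round(2),s["ft_force"])
rows([((.42,-.20,.20),-.1,0,5),((.41,.43,.16),-.037,0,14)],R0)
```

```text
[ 0.57485163 -0.3434216   0.34586774] [ 0.03  0.21  0.57  1.45 -0.21  1.25  0.4 ] [ 0.42047925  0.1665721  -2.36426952]
now lip [ 0.423 -0.31   0.267] psi,th -0.217 0.284
{"translation": [0.004, 0.024, -0.022], "turn": [0.022, 0.053, 0.026], "hand": 0}
{"translation": [0.004, 0.025, -0.023], "turn": [0.01, 0.056, 0.023], "hand": 0}
{"translation": [0.003, 0.025, -0.023], "turn": [0.009, 0.056, 0.023], "hand": 0}
{"translation": [0.002, 0.026, -0.023], "turn": [0.008, 0.056, 0.023], "hand": 0}
{"translation": [0.002, 0.026, -0.023], "turn": [0.006, 0.056, 0.023], "hand": 0}
tcp [ 0.59  -0.217  0.232]
{"translation": [-0.001, 0.046, -0.003], "turn": [-0.0, 0.0, 0.004], "hand": 0}
{"translation": [-0.001, 0.046, -0.003], "turn": [-0.0, -0.0, 0.005], "hand": 0}
{"translation": [-0.001, 0.046, -0.003], "turn": [-0.0, 0.0, 0.004], "hand": 0}
{"translation": [-0.001, 0.046, -0.003], "turn": [-0.0, 0.0, 0.004], "hand": 0}
{"translation": [-0.001, 0.046, -0.003], "turn": [0.0, -0.0, 0.005], "hand": 0}
{"translation": [-0.001, 0.046, -0.003], "turn": [-0.0, 0.0, 0.004], "hand": 0}
{"translation": [-0.001, 0.046, -0.003], "turn": [0.0, -0.0, 0.005], "hand": 0}
{"translation": [-0.001, 0.046, -0.003], "turn": [-0.0, 0.0, 0.004], "hand": 0}
{"translation": [-0.001, 0.046, -0.003], "turn": [0.0, 0.0, 0.005], "hand": 0}
{"translation": [-0.001, 0.046, -0.003], "turn": [0.0, -0.0, 0.004], "hand": 0}
{"translation": [-0.001, 0.046, -0.003], "turn": [-0.0, 0.0, 0.005], "hand": 0}
{"translation": [-0.001, 0.046, -0.003], "turn": [0.0, -0.0, 0.004], "hand": 0}
{"translation": [-0.001, 0.046, -0.003], "turn": [0.0, 0.0, 0.004], "hand": 0}
{"translation": [-0.001, 0.046, -0.003], "turn": [-0.0, 0.0, 0.005], "hand": 0}
tcp [0.581 0.424 0.192]
```

Call:
apply_moves --deltas '[{"translation": [0.004, 0.025, -0.015], "turn": [0.018, 0.054, 0.024], "hand": 0}, {"translation": [0.003, 0.025, -0.015], "turn": [0.011, 0.056, 0.023], "hand": 0}, {"translation": [0.002, 0.025, -0.015], "turn": [0.01, 0.056, 0.023], "hand": 0}, {"translation": [0.001, 0.026, -0.015], "turn": [0.008, 0.056, 0.023], "hand": 0}, {"translation": [0, 0.026, -0.015], "turn": [0.006, 0.056, 0.023], "hand": 0}]'

```text
time: 12.55
ee_pos: [0.585, -0.2099, 0.277]
eef_rot: [0.74, 0.673, -0.0, 0.0]
ft_force: [0.4, -0.4, -2.4]
width: 0.0074
```

Call:
apply_moves --deltas '[{"translation": [-0.001, 0.045, 0], "turn": [0, 0, 0.004], "hand": 0}, {"translation": [-0.001, 0.045, 0], "turn": [0, 0, 0.005], "hand": 0}, {"translation": [-0.001, 0.045, 0], "turn": [0, 0, 0.004], "hand": 0}, {"translation": [-0.001, 0.045, 0], "turn": [0, 0, 0.005], "hand": 0}, {"translation": [0, 0, 0], "turn": [0, 0, 0.004], "hand": 0}]'

```text
time: 13.05
ee_pos: [0.5803, -0.0151, 0.2778]
eef_rot: [0.728, 0.685, 0.001, -0.001]
ft_force: [0.4, 0.3, -2.3]
width: 0.0076
```

Run:
```python
from plan import *
from bench import camera,calibration
import cv2
s=readout.read_state();c=calibration("wrist");w=camera("wrist")[:,:,::-1].copy();t=camera("top");sc=camera("scene")
print(s["ee_pos"],s["eef_rot"])
rows([((.41,.43,.16),-.037,0,1)],R0)
b=R.from_quat(s["eef_rot"])*R0.inv()
P=[(90,64,76),(90,-64,76),(-30,64,76),(-87,64,36),(-116,45,27),(-116,-45,27)]
Q=np.array(P)/1000.;W=s["ee_pos"]+b.apply(Q-T)
for q in proj(c,W):
    print(q.round(0)); cv2.circle(w,tuple(int(v) for v in np.clip(q,-2000,2000)),3,(0,0,255),1)
np.savez("w6.npz",ext=c["extrinsics"])
cv2.imwrite("pics/w6.png",w)
o=np.zeros((600,800,3),np.uint8);o[:375,:500]=cv2.resize(w,(500,375))
o[:300,500:]=cv2.resize(t[220:340,440:560,::-1],(300,300),interpolation=cv2.INTER_CUBIC);o[375:,:400]=cv2.resize(sc[130:297,200:497,::-1],(400,225))
o[300:600,500:]=cv2.resize(t[140:440,220:520,::-1],(300,300))
cv2.imwrite("pics/p6.png",o)
```

```text
[ 0.58028309 -0.01511921  0.27779185] [ 0.72834898  0.68520386  0.00144868 -0.0011537 ]
now lip [ 0.41  -0.012  0.245] psi,th -0.072 0.005
{"translation": [0.001, 0.448, -0.086], "turn": [-0.001, 0.005, 0.035], "hand": 0}
tcp [0.581 0.424 0.192]
[327. 175.]
[324. 442.]
[ 13. 174.]
[-34. 165.]
[-62. 200.]
[-17. 347.]
```

View pics/p6.png

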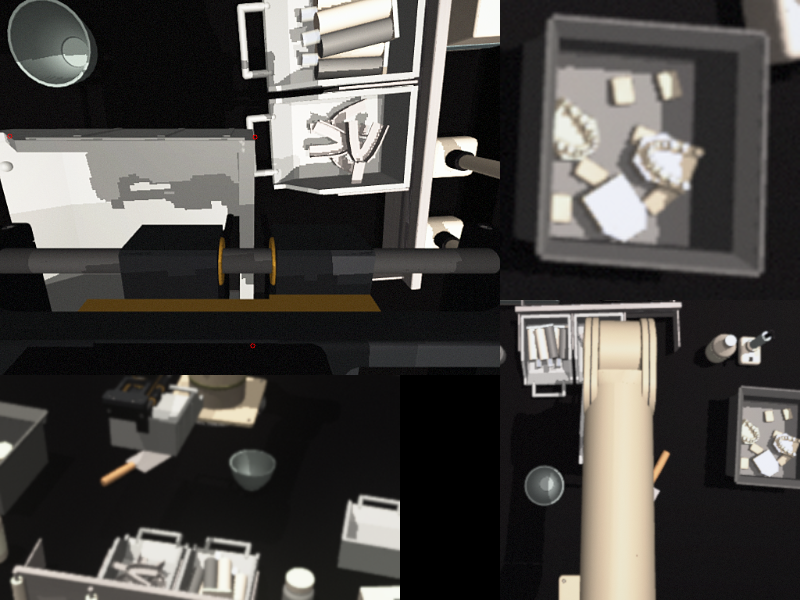

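The view shows all three casts lying in the tub, the bin empty and level in the grip, and the bystanders where they stood. The +y wall edge sits a few pixels above my prediction, so I'll measure the in-grip offset numerically.

Run:
```python
import cv2,numpy as np
g=cv2.cvtColor(cv2.imread("pics/w6.png"),cv2.COLOR_BGR2GRAY).astype(int)
for u in(60,120,200,260,300,318):print("u",u,150,g[150:200:1,u].tolist())
for v in(190,210,230,250,270,300):print("v",v,295,g[v,295:340].tolist())
```

```text
u 60 150 [9, 16, 15, 9, 10, 5, 2, 9, 21, 12, 18, 14, 16, 5, 16, 62, 68, 73, 74, 71, 73, 69, 62, 71, 56, 75, 143, 161, 154, 133, 148, 153, 151, 154, 154, 149, 151, 156, 151, 151, 150, 149, 156, 147, 161, 236, 240, 238, 236, 237]
u 120 150 [17, 12, 18, 7, 16, 12, 14, 14, 20, 21, 12, 11, 13, 7, 27, 63, 77, 70, 70, 74, 66, 55, 54, 63, 61, 77, 152, 135, 113, 106, 147, 159, 161, 156, 159, 154, 153, 158, 158, 152, 154, 157, 155, 157, 156, 151, 157, 156, 159, 155]
u 200 150 [15, 12, 7, 7, 9, 14, 9, 11, 3, 7, 15, 5, 3, 6, 25, 62, 76, 71, 67, 67, 72, 75, 76, 67, 64, 54, 147, 177, 143, 112, 156, 169, 166, 163, 163, 165, 160, 159, 164, 161, 166, 159, 157, 163, 162, 160, 165, 161, 164, 162]
u 260 150 [8, 1, 20, 3, 9, 6, 3, 3, 7, 8, 2, 9, 5, 0, 23, 70, 76, 73, 68, 67, 71, 72, 67, 74, 68, 52, 160, 178, 172, 134, 157, 169, 170, 167, 172, 164, 166, 166, 168, 169, 167, 165, 162, 167, 167, 169, 165, 168, 166, 168]
u 300 150 [12, 16, 9, 16, 16, 13, 17, 6, 14, 10, 21, 16, 14, 13, 30, 58, 70, 71, 68, 67, 71, 69, 70, 72, 65, 54, 157, 182, 173, 152, 163, 177, 170, 170, 173, 172, 177, 170, 171, 168, 170, 169
[... 881 characters left out ...]
 180, 115, 31, 12, 6, 15, 7, 8, 18, 0, 9, 12, 9, 18, 13, 18]
v 250 295 [121, 118, 117, 120, 123, 124, 120, 119, 121, 120, 115, 158, 163, 160, 164, 164, 163, 159, 164, 166, 162, 163, 162, 163, 165, 162, 160, 160, 161, 175, 116, 32, 1, 17, 15, 1, 14, 11, 17, 1, 8, 10, 11, 8, 11]
v 270 295 [118, 116, 119, 124, 117, 121, 115, 123, 119, 116, 120, 122, 120, 126, 122, 120, 123, 120, 122, 118, 114, 123, 114, 116, 120, 114, 119, 120, 123, 131, 66, 9, 12, 12, 18, 12, 11, 14, 16, 10, 11, 16, 10, 9, 18]
v 300 295 [17, 17, 11, 20, 14, 10, 16, 18, 18, 16, 5, 53, 116, 124, 118, 117, 119, 119, 121, 116, 121, 117, 119, 119, 123, 120, 120, 119, 120, 134, 54, 1, 13, 10, 20, 12, 16, 10, 18, 10, 4, 13, 14, 6, 6]
```

Run:
```python
from plan import *
c=dict(calibration("wrist"));print("cam pos",(-c["extrinsics"][:3,:3].T@c["extrinsics"][:3,3]).round(3))
L=np.array([(90,64,76),(90,-64,76),(-87,-64,36),(-121,45,27),(-121,-45,27)])/1000.
for d in(.15,.2,.25):print(d,proj(c,place([.494,.421,-.037],L)-[0,d,0]).round(0).tolist())
```

```text
cam pos [0.586 0.054 0.426]
0.15 [[290.0, -255.0], [298.0, -49.0], [116.0, -20.0], [60.0, -156.0], [82.0, -38.0]]
0.2 [[296.0, -168.0], [303.0, 19.0], [127.0, 38.0], [75.0, -88.0], [95.0, 21.0]]
0.25 [[301.0, -90.0], [308.0, 80.0], [138.0, 92.0], [88.0, -26.0], [107.0, 75.0]]
```

Call:
apply_moves --deltas '[{"translation": [0, 0.04, 0], "turn": [0, 0, 0.007], "hand": 0}, {"translation": [0, 0.045, 0], "turn": [0, 0, 0.007], "hand": 0}, {"translation": [0, 0.045, 0], "turn": [0, 0.001, 0.007], "hand": 0}, {"translation": [0, 0.045, 0], "turn": [0, 0.001, 0.007], "hand": 0}, {"translation": [0, 0.0, 0], "turn": [0, 0.001, 0.007], "hand": 0}]'

```text
time: 13.7
ee_pos: [0.5811, 0.1449, 0.2806]
eef_rot: [0.726, 0.688, 0.0, 0.002]
ft_force: [-0.2, 0.3, -2.3]
width: 0.0071
```

Call:
apply_moves --deltas '[{"translation": [0, 0.04, 0.02], "turn": [0, 0, 0.007], "hand": 0}, {"translation": [0, 0.04, 0.025], "turn": [0, 0, 0.007], "hand": 0}, {"translation": [0, 0.04, 0.025], "turn": [0, 0, 0.007], "hand": 0}, {"translation": [0, 0.025, 0.015], "turn": [0, 0, 0.007], "hand": 0}, {"translation": [0, 0.0, 0], "turn": [0, 0, 0.0], "hand": 0}]'

```text
time: 14.2
ee_pos: [0.5838, 0.2842, 0.3692]
eef_rot: [0.721, 0.693, -0.0, 0.003]
ft_force: [-0.7, -0.9, -1.9]
width: 0.0076
```

Run:
```python
from plan import *
from bench import camera
import cv2,pickle
s=readout.read_state();c=dict(calibration("wrist"));w=camera("wrist")[:,:,::-1].copy();t=camera("top")
pickle.dump((s["ee_pos"],s["eef_rot"],c),open("s7.pkl","wb"));cv2.imwrite("pics/w7.png",w)
print(s["ee_pos"],s["eef_rot"]);rows([((.41,.43,.16),-.037,0,1)],R0)
L=np.array([(90,64,76),(90,-64,76),(-87,-64,36),(-121,45,27),(-121,-45,27)])/1000.
print(proj(c,place([.494,.421,-.037],L)).round(0).tolist())
b=R.from_quat(s["eef_rot"])*R0.inv();print("held",proj(c,s["ee_pos"]+b.apply(np.array([[.09,.064,.076],[-.03,.064,.076]])-T)).round(1))
cv2.imwrite("pics/w7b.png",cv2.convertScaleAbs(cv2.resize(w[0:300,:360],None,fx=2,fy=2,interpolation=cv2.INTER_CUBIC),alpha=1.1,beta=20))
```

```text
[0.5838107  0.28419662 0.36918281] [ 7.20856145e-01  6.93077653e-01 -4.17517177e-05  3.12778124e-03]
now lip [0.414 0.287 0.334] psi,th -0.044 0.008
{"translation": [-0.004, 0.144, -0.176], "turn": [0.006, 0.007, 0.007], "hand": 0}
tcp [0.581 0.424 0.192]
[[311.0, 23.0], [311.0, 142.0], [178.0, 142.0], [144.0, 52.0], [153.0, 127.0]]
held [[326.7 175.2]
 [ 12.7 174.5]]
```

View pics/w7b.png

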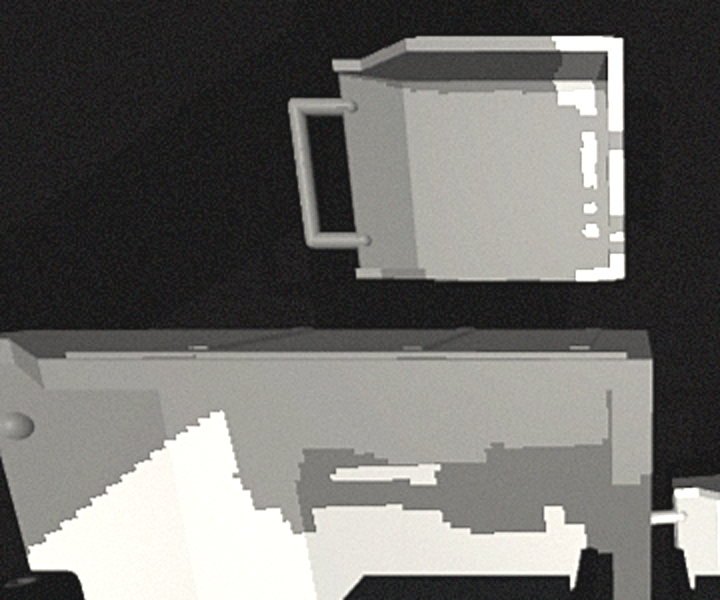

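The wrist view shows the held bin where the model puts it, with the rim's outer edge at v≈176 against 175 predicted. The lower bin's rim corners are at about (311.5,18.5) and (312,139.5), and its handle ends at (144.5,49.5) and (154,123). Refitting the lower bin from these points.

Run:
```python
from plan import *
import pickle
p,q,c=pickle.load(open("s7.pkl","rb"))
L=[(90,64,76),(90,-64,76),(-87,-64,36),(-121,45,27),(-121,-45,27)]
uv=np.array([(311.5,18.5),(312,139.5),(178.5,138.5),(144.5,49.5),(154,123)])
x,r=fit(L,uv,[.49,.42,-.03],c);print(x.round(4),r.round(1).tolist())
# held bin offset in tool: from edges
b=Rb(x[2],0);O=np.array([x[0],x[1],.07])
for h in(.06,.0):
    lip=O+[0,0,h]+b.apply(LIP);print(h,lip.round(4),"tcp",(O+[0,0,h]+b.apply(T)).round(4))
lip=O+[0,0,.06]+b.apply(LIP)
rows([(lip+[0,0,.04],x[2],0,5),(lip,x[2],0,3)],R0)
```

```text
[ 0.4954  0.425  -0.0365] [[0.1, 0.6], [0.1, -0.7], [0.0, 0.2], [-0.1, -0.9], [-0.1, 0.8]]
0.06 [0.4104 0.4281 0.16  ] tcp [0.5813 0.4218 0.192 ]
0.0 [0.4104 0.4281 0.1   ] tcp [0.5813 0.4218 0.132 ]
now lip [0.414 0.287 0.334] psi,th -0.044 0.008
{"translation": [-0.001, 0.028, -0.027], "turn": [0.006, 0.001, 0.002], "hand": 0}
{"translation": [-0.001, 0.028, -0.027], "turn": [0.0, 0.002, 0.002], "hand": 0}
{"translation": [-0.001, 0.028, -0.027], "turn": [0.0, 0.002, 0.002], "hand": 0}
{"translation": [-0.001, 0.028, -0.027], "turn": [0.0, 0.002, 0.002], "hand": 0}
{"translation": [-0.001, 0.028, -0.027], "turn": [0.0, 0.002, 0.002], "hand": 0}
tcp [0.581 0.422 0.232]
{"translation": [0.0, 0.0, -0.013], "turn": [0.0, 0.0, 0.0], "hand": 0}
{"translation": [0.0, 0.0, -0.013], "turn": [0.0, 0.0, 0.0], "hand": 0}
{"translation": [0.0, 0.0, -0.013], "turn": [0.0, 0.0, 0.0], "hand": 0}
tcp [0.581 0.422 0.192]
```

Call:
apply_moves --deltas '[{"translation": [-0.001, 0.028, -0.02], "turn": [0.006, 0.001, 0.002], "hand": 0}, {"translation": [0, 0.028, -0.027], "turn": [0, 0.002, 0.002], "hand": 0}, {"translation": [0, 0.028, -0.027], "turn": [0, 0.002, 0.002], "hand": 0}, {"translation": [0, 0.028, -0.027], "turn": [0, 0.002, 0.001], "hand": 0}, {"translation": [0, 0.024, -0.027], "turn": [0, 0, 0], "hand": 0}]'

```text
time: 14.8
ee_pos: [0.5918, 0.4008, 0.2394]
eef_rot: [0.729, 0.685, 0.0, 0.004]
ft_force: [-0.5, -0.5, -1.9]
width: 0.0075
```

Call:
apply_moves --deltas '[{"translation": [0, 0, -0.02], "turn": [0, 0, 0], "hand": 0}, {"translation": [0, 0, -0.015], "turn": [0, 0, 0], "hand": 0}, {"translation": [0, 0, 0], "turn": [0, 0, 0], "hand": 0}]'

```text
time: 15.1
ee_pos: [0.5913, 0.3956, 0.1947]
eef_rot: [0.73, 0.683, -0.006, 0.004]
ft_force: [0.1, 0.4, -3.1]
width: 0.0077
```

Run:
```python
from plan import *
s=readout.read_state();print(s["ee_pos"].round(4),s["ft_force"].round(1))
rows([((.4112,.4289,.16),-.0365,0,1)],R0)
```

```text
[0.5913 0.3956 0.1947] [ 0.1  0.4 -3.1]
now lip [0.421 0.407 0.162] psi,th -0.067 0.003
{"translation": [-0.009, 0.027, -0.003], "turn": [0.012, 0.002, 0.03], "hand": 0}
tcp [0.582 0.423 0.192]
```

Call:
apply_moves --deltas '[{"translation": [-0.005, 0.014, 0], "turn": [0.006, 0.001, 0.015], "hand": 0}, {"translation": [-0.004, 0.012, 0], "turn": [0.006, 0.001, 0.015], "hand": 0}, {"translation": [0, 0, 0], "turn": [0, 0, 0], "hand": 0}]'

```text
time: 15.4
ee_pos: [0.5839, 0.4199, 0.1969]
eef_rot: [0.721, 0.693, -0.001, -0.001]
ft_force: [0.3, 1.4, -2.2]
width: 0.0077
```

Run:
```python
from plan import *
s=readout.read_state();print(s["ee_pos"].round(4),s["ft_force"].round(1),s["joint_positions"].round(2))
rows([((.4112,.4289,.16),-.0365,0,1)],R0)
```

```text
[0.5839 0.4199 0.1969] [ 0.3  1.4 -2.2] [-0.8   0.57  0.18  1.23 -0.1   1.36 -0.67]
now lip [0.413 0.427 0.165] psi,th -0.039 0.002
{"translation": [-0.002, 0.003, -0.005], "turn": [-0.001, 0.002, 0.003], "hand": 0}
tcp [0.582 0.423 0.192]
```

Call:
apply_moves --deltas '[{"translation": [-0.002, 0.003, -0.015], "turn": [0, 0.002, 0.003], "hand": 0}, {"translation": [0, 0, -0.015], "turn": [0, 0, 0], "hand": 0}, {"translation": [0, 0, -0.015], "turn": [0, 0, 0], "hand": 0}, {"translation": [0, 0, 0], "turn": [0, 0, 0], "hand": 0}]'

```text
time: 15.8
ee_pos: [0.5818, 0.4233, 0.1491]
eef_rot: [0.719, 0.695, -0.001, -0.001]
ft_force: [0.1, -0.2, -2.7]
width: 0.0077
```

Run:
```python
from plan import *
s=readout.read_state();print(s["ee_pos"].round(4),s["ft_force"].round(1))
rows([((.4112,.4289,.10),-.0365,0,1)],R0)
```

```text
[0.5818 0.4233 0.1491] [ 0.1 -0.2 -2.7]
now lip [0.411 0.429 0.117] psi,th -0.035 0.001
{"translation": [0.0, -0.001, -0.017], "turn": [-0.001, 0.001, -0.001], "hand": 0}
tcp [0.582 0.423 0.132]
```

Call:
apply_moves --deltas '[{"translation": [0, 0, -0.007], "turn": [0, 0.001, 0], "hand": 0}, {"translation": [0, 0, -0.005], "turn": [0, 0, 0], "hand": 0}, {"translation": [0, 0, 0], "turn": [0, 0, 0], "hand": 0}]'

```text
time: 16.1
ee_pos: [0.5819, 0.4225, 0.1354]
eef_rot: [0.72, 0.694, -0.002, -0.001]
ft_force: [0.6, -0.2, -1.7]
width: 0.0077
```

Call:
apply_moves --deltas '[{"translation": [0, 0, -0.003], "turn": [0, 0, 0], "hand": 0}, {"translation": [0, 0, -0.002], "turn": [0, 0, 0], "hand": 0}]'

```text
time: 16.3
ee_pos: [0.5836, 0.4229, 0.1346]
eef_rot: [0.72, 0.694, 0.0, -0.001]
ft_force: [-5.0, -3.3, 7.9]
width: 0.0077
```

Contact came at TCP z 0.1346. Fully seated would be about 0.133 and foot-on-rim about 0.139, so the bin is seated. Releasing.

Call:
apply_moves --deltas '[{"translation": [0, 0, 0], "turn": [0, 0, 0], "hand": 0.03}, {"translation": [0, 0, 0], "turn": [0, 0, 0], "hand": 0.03}, {"translation": [0, 0, 0], "turn": [0, 0, 0], "hand": 0.03}]'

```text
time: 16.6
ee_pos: [0.5846, 0.4236, 0.1371]
eef_rot: [0.72, 0.694, 0.002, -0.001]
ft_force: [-0.2, 0.2, -0.8]
width: 0.0236
```

Call:
apply_moves --deltas '[{"translation": [0, 0, 0.015], "turn": [0, 0, 0], "hand": 0.03}, {"translation": [0, 0, 0.03], "turn": [0, 0, 0], "hand": 0.03}, {"translation": [0, 0, 0.04], "turn": [0, 0, 0], "hand": 0.03}, {"translation": [0, 0, 0.05], "turn": [0, 0, 0], "hand": 0.03}, {"translation": [0, -0.04, 0.02], "turn": [0, 0, 0], "hand": 0.03}]'

```text
time: 17.1
ee_pos: [0.5802, 0.3872, 0.2961]
eef_rot: [0.717, 0.697, -0.0, -0.002]
ft_force: [0.4, 0.3, 0.7]
width: 0.0302
```

Call:
apply_moves --deltas '[{"translation": [0, -0.05, 0], "turn": [0, 0, 0], "hand": 0.03}, {"translation": [0, -0.05, 0], "turn": [0, 0, 0], "hand": 0.03}, {"translation": [0, -0.04, 0], "turn": [0, 0, 0], "hand": 0.03}, {"translation": [0, 0, 0], "turn": [0, 0, 0], "hand": 0.03}]'

```text
time: 17.5
ee_pos: [0.5825, 0.2376, 0.3078]
eef_rot: [0.719, 0.695, 0.006, 0.0]
ft_force: [0.2, -0.3, -0.0]
width: 0.03
```

Run:
```python
from plan import *
from bench import camera
import cv2,pickle
s=readout.read_state();c=dict(calibration("wrist"));w=camera("wrist")[:,:,::-1].copy();t=camera("top")[:,:,::-1];sc=camera("scene")[:,:,::-1]
pickle.dump((s["ee_pos"],s["eef_rot"],c),open("s8.pkl","wb"));cv2.imwrite("pics/w8.png",w)
print(s["ee_pos"],s["eef_rot"])
L=np.array([(90,64,146),(90,-64,146),(-87,-64,106),(-87,64,106),(-121,45,97),(-121,-45,97),(-121,45,27),(-121,-45,27)])/1000.
pr=lambda cc:proj(cc,place([.4954,.425,-.0365],L));print(pr(c).round(0).tolist())
q=pr(calibration("scene"));print(q.round(0).tolist())
def dots(im,pp):
    im=im.copy()
    for a in pp:cv2.circle(im,(int(round(a[0])),int(round(a[1]))),1,(0,0,255),-1)
    return im
o=np.zeros((600,800,3),np.uint8)
o[:300,:400]=cv2.resize(dots(w,pr(c)),(400,300))
x,y=q.mean(0).astype(int)
o[:300,400:]=cv2.resize(dots(sc,q)[y-50:y+55,x-70:x+70],(400,300),interpolation=cv2.INTER_CUBIC)
o[300:,:400]=cv2.resize(dots(t,pr(calibration("top")))[215:335,90:250],(400,300),interpolation=cv2.INTER_CUBIC)
o[300:,400:]=cv2.resize(t[215:345,430:600],(400,300))
cv2.imwrite("pics/p8.png",o)
```

```text
[0.58248397 0.23756924 0.30775557] [7.18961455e-01 6.95020306e-01 6.40857038e-03 3.62733504e-04]
[[310.0, -107.0], [310.0, 85.0], [120.0, 90.0], [97.0, -76.0], [67.0, -44.0], [85.0, 69.0], [112.0, -11.0], [124.0, 81.0]]
[[512.0, 240.0], [458.0, 231.0], [462.0, 203.0], [511.0, 211.0], [503.0, 205.0], [470.0, 200.0], [499.0, 225.0], [466.0, 220.0]]
```

View pics/p8.png

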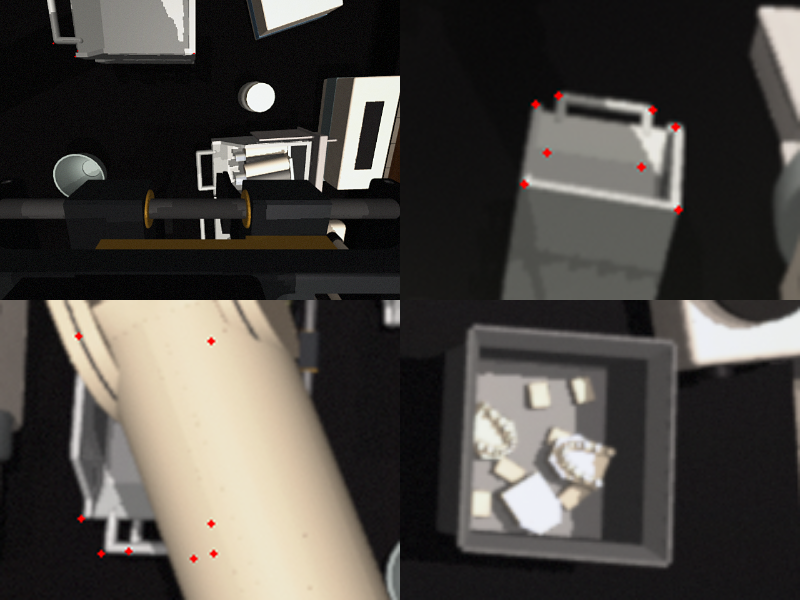

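The emptied bin's rim and handle coincide with the dots predicted for a fully seated stack in the scene and wrist views. All three casts lie in the tub and the arm is clear. Handing in.

```bash
python3 -c "
from bench import order
print(order.close_job())"
```

```text
the job is handed in; nothing more can be done
None
```

The job is handed in at about 17.7 s on the robot's clock. No verdict was reported, so success rests on my own checks.

**What I did:**
- I drew the bin about 110 mm out by its handle, set it flat on the counter and let go.
- I pinched it again by the rear rim, carried it to the tub and tipped it to about 71°. I had planned 77°, but the arm reached its joint limits first.
- I carried the emptied bin across and stacked it on the other bin, then moved the arm away.

**Last checks:**
- **Casts:** all three are visible in the tub, and the bin was seen to be empty.
- **Stack:** the bin's rim corners and handle line up with the predicted fully seated position to about 1–2 pixels in the scene and wrist views. In the last top view the arm partly hid the stack. Contact came at TCP z 0.1346 m, against about 0.133 m expected if seated and 0.139 m if not.
- **Surroundings:** the spray bottle, curing light, spatula and bowl looked unmoved in the picture taken after tipping. The bowl and jar appeared standing in the last wrist view. I did not measure any of them numerically.

**Disagreements:**
- The top and wrist cameras differed by about 3–4 mm in y. I used the wrist values throughout for the placing.
- The arm drifted about 27 mm in y and 0.03 rad in yaw above the stack. I corrected this before lowering.

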